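# Set the altar for the morning offering

## Task

Set the altar for the morning: first slide the low used incense burner off the warmer onto the round dark-wood rest mark with the brass ring, then slide the tall fresh burner onto the middle of the warmer pad and, with it standing there, push the warmer's plunger all the way down to start it. Also slide every small steel cup onto a ring mark of its own in the dark inlaid row, and hang every wooden tag by its hole on the pegs of the rack. Burners and cups must be slid along the shelf, upright and never lifted, each ending inside its ring, and the vase, the horse and the incense box must be left where they are.

Things in the scene. Friction and masses are not known exactly. Their poses are not given: they have to be found in the camera images.
- warmer: Electric warmer, fixed: a flush dark steel pad, 100 mm across, with a lighter ring line 84 mm across, let into the shelf (nothing stands proud there, pots slide freely over its edge). Origin: centre of the pad, on the shelf surface (z = 0). Its control box (52 x 56 mm, 34 mm high, white) stands at +0.100 m along its own x and -0.020 m along its own y; the plunger is on top of the box.
- plunger (a joint): Stroke of the sprung steel plunger (a 26 mm round button standing 16 mm out of a low dark collar on the control box): 0 = up, 0.012 m = fully down (about 7 N); it springs back.
- plunger_top (a point): Centre of the plunger's top face, 62 mm above the shelf when up; it moves down with the plunger.
- rest: Rest mark, fixed and flush with the shelf: a dark wood disc, 100 mm across, with a brass ring line 84 mm across, to one side of the warmer. Origin: its centre, on the shelf surface.
- low_burner: The used incense burner, loose, white porcelain with a thin brass band: straight round body 64 mm across and 36 mm high, a low conical lid fixed to it and a small fixed brass button 16 mm across on top (top at 52 mm). Origin: centre of its underside, z axis up. About 0.35 kg; best taken by its body, low down. It starts on the warmer.
- tall_burner: The fresh incense burner, loose, same make but slimmer and taller: straight round body 56 mm across and 64 mm high, fixed low conical lid and small brass button (top at 80 mm). Origin: centre of its underside, z axis up. About 0.35 kg; best taken by its body, low down. It starts on the bare shelf on the other side of the warmer from the rest mark.
- row: Row for the cups, fixed and flush with the shelf: a dark wood inlay 260 x 78 mm, long along its own x, with three brass ring marks 64 mm across, 85 mm apart. Origin: its centre, on the shelf surface.
- mark0 (a point): Centre of ring mark 0 of the row, on the shelf surface (-85 mm along the row's x).
- mark1 (a point): Centre of ring mark 1 of the row, on the shelf surface (+0 mm along the row's x).
- mark2 (a point): Centre of ring mark 2 of the row, on the shelf surface (+85 mm along the row's x).
- cup0: Small open steel cup, loose: straight round wall 50 mm across outside, 46 mm high, wall 3.5 mm, floor 6 mm. Origin: centre of its underside, z axis up. 0.12 kg. All cups are alike; two or three are there (None: absent), and any cup may go to any mark.
- cup1: Small open steel cup, loose: straight round wall 50 mm across outside, 46 mm high, wall 3.5 mm, floor 6 mm. Origin: centre of its underside, z axis up. 0.12 kg. All cups are alike; two or three are there (None: absent), and any cup may go to any mark.
- cup2: Small open steel cup, loose: straight round wall 50 mm across outside, 46 mm high, wall 3.5 mm, floor 6 mm. Origin: centre of its underside, z axis up. 0.12 kg. All cups are alike; two or three are there (None: absent), and any cup may go to any mark.
- stand: Wooden stand, fixed, 60 x 132 mm and 41 mm high, with one slot 11 mm wide along its own y in which the tags stand upright side by side; the slot's floor is 8 mm above the shelf. Origin: centre of its underside.
- tag0: Wooden tag, loose: plate 50 mm wide (its y), 9 mm thick (its x), 120 mm tall (its z), with a 19 mm round hole through its thickness, 74 mm above its lower edge (46 mm below its top). Origin: middle of its lower edge. 0.04 kg. One or two tags are there (None: absent); any tag may go on either peg.
- tag1: Wooden tag, loose: plate 50 mm wide (its y), 9 mm thick (its x), 120 mm tall (its z), with a 19 mm round hole through its thickness, 74 mm above its lower edge (46 mm below its top). Origin: middle of its lower edge. 0.04 kg. One or two tags are there (None: absent); any tag may go on either peg.
- tag0_hole (a point): Centre of the hole of tag 0.
- tag1_hole (a point): Centre of the hole of tag 1.
- rack: Tag rack, fixed: an upright wooden panel 200 mm wide (its y), 12 mm thick, top at 148 mm, on a base plate 70 x 210 x 12 mm (spans -25 to +45 mm of its own x); two brass pegs stand out of the panel's front face towards its own -x, 90 mm apart. Origin: on the shelf under the panel's front face (where the pegs begin), midway between the pegs.
- peg0 (a point): Middle of peg 0 (at -45 mm along the rack's y), on its axis, 25 mm out from the panel's face and 140 mm above the shelf. The peg is a round bar 8 mm thick, 54 mm long from the face with its round end, pointing along the rack's -x and rising 10 degrees towards its free end.
- peg1 (a point): Middle of peg 1 (at +45 mm along the rack's y), on its axis, 25 mm out from the panel's face and 140 mm above the shelf. The peg is a round bar 8 mm thick, 54 mm long from the face with its round end, pointing along the rack's -x and rising 10 degrees towards its free end.
- vase: Blue porcelain vase, 80 mm across, 165 mm high; leave alone. Origin: centre of its underside.
- horse: Ceramic horse on a plinth, about 50 x 150 mm, 140 mm high; leave alone. Origin: centre of its underside.
- incense_box: Green plastic incense box with sliding top, 70 x 150 mm, 42 mm high; leave alone. Origin: centre of its underside.
Mind the look-alikes: they are no part of the job. Leave any green or orange look-alike of the cup1 alone.

How it is judged:
By the outcome, as a careful person would: the job done as asked, in the order asked, and still so for the second after the job is handed in, with the robot touching nothing.
Of cup0, cup1, cup2 only 2 to 3 are there at a start; the rules pass over those that are not, and their reading is None.
Of tag0, tag1 only 1 to 2 are there at a start; the rules pass over those that are not, and their reading is None.
At some moment in a run one of low_burner, cup0, cup1, cup2 may be knocked a few centimetres aside while the robot is not near it.
It also fails if it takes over 210 s, if anything falls off the work surface, if the arm or the gripper's body presses on something with over 40 N, if the wrist force passes 120 N, or if a joint passes its speed limit or range.

## Robot

A 6-joint arm with a two-finger parallel gripper is mounted at the origin on the work surface. World frame = base frame: x ahead of the robot, y to its left, z up, the work surface at z = 0. Lengths are in mm, angles in degrees, forces in N, time in s.
With the tool pointing down it reaches from about 300 to 850 mm from the base axis. Payload 4.2 kg.
Tool frame: the origin (TCP) lies midway between the tips of the shut fingers; the grasp point (between the pads) lies 19 mm behind it; z points along the fingers, y is the line along which they close (so a half turn about z gives the same grasp; the last joint's range is limited). The gripper opens to 91 mm and grips with 3 to 60 N. Pads are 32 mm wide; open, the fingers measure 118 mm over their backs; the gripper's body (76 mm by 178 mm) begins 60 mm behind the grasp point.
Start: joints at [74.943, 18.312, 89.639, -0, 72.044, -1.146], TCP at [138.244, 558.15, 213.976] pointing down, gripper open.
Joint ranges: [-177.97, 177.97], [-48.28, 115.42], [12.27, 149.76], [-77.06, 257.06], [2.81, 150.46], [-146.56, 146.56]. Speed limits (degrees/s): [147.25, 147.25, 180, 180, 180, 180].

## Interface

Orientations are given as [roll, pitch, yaw] about the fixed x, y, z axes, in that order (R = Rz(yaw) Ry(pitch) Rx(roll)).
In Python, from workcell import state, grab_frame, camera_model, workorder gives the robot as it stands.
- The arm moves only by the tool carry_out, never from a script. Its argument "commands" is a list of rows, each a list of 7 numbers: the turn, a rotation vector about the tool's x, y, z in degrees, then the shift along the tool's x, y, z in mm, then the opening, from -1 (shut) to 1 (fully open). In form: [[ax, ay, az, dx, dy, dz, hand], ...]. A call has 1 to 20 rows; each row is the pose to reach, as a shift and turn from the pose commanded when the call began, along the tool's axes at that moment; what a row does not reach only later rows make up. A row lasts 1/10 s, in which the tool goes at most 50 mm and 8.59 degrees, less where a joint would pass 70% of its speed; a pose out of reach is approached as far as the arm can. A call with a gripper value outside its range is refused whole. The fingers move at their own pace and stop on an object; "force" is the grip in N (left out, the last holds). Time passes only in rows, so rows that repeat a pose let the fingers close. It gives the time, the measured TCP pose, the force, the opening and the grip force at its end, in the units of the state.
- state(): the state, without advancing time (a new reading comes with each control period).
- grab_frame(name): name is "side" or "top"; returns the picture (400x640x3 uint8, red, green, blue); there is no depth.
- camera_model(name): a dict with "fx", "fy", "cx", "cy" (pixels), "origin" and "rotation" of the camera in the world. Camera axes: x right, y up, looking along -z (the intrinsics and any distortion apply to the point x, -y, -z); pixel columns grow to the right and rows downward; lengths in mm; the calibration is good to about 2 mm. A picture is of the moment at which its call begins. camera_model takes no time and is no camera call.
- workorder.job_done(): hands the job in; it is judged then, once.
The state is a dict: "time_s": time; "qpos": joint angles; "qvel": joint speeds; "effort": joint torques, N m; "ee_pos": TCP position; "ee_rot": TCP orientation; "force": force on the tool from outside, world axes, zero at the start; "torque": the same for the moment, N m; "gripper_width": finger opening in mm; "gripper_force": force on a finger pad.
Only numpy, scipy, OpenCV 4.12 (cv2) and the standard library are available. Lean on these libraries where they do the work, as an engineer would, in place of code of your own. Each camera call takes 0.05 s, during which the arm holds its last target. There are 200 camera calls.

## Working session

There is one attempt and no reset: what is moved stays moved. The work goes in short steps, Python scripts to look and compute and a tool call to move; the robot and the scene stay as the last step left them, time stands still between calls to the robot, and variables do not carry over. Pictures are saved under pics/ and viewed, at most 14 in all, crops included, and the job is handed in when it is done.

Besides the shell and the picture viewer there is one more tool, called after "Emit:" by a JSON object that holds its "fn" and its "kwargs". carry_out: Moves the arm, as the interface text tells. Its arguments: {"type":"object","properties":{"commands":{"type":"array"},"force":{"type":"number"}},"required":["commands"]}

```bash
mkdir -p pics; cat > h.py <<'E'
import numpy as np, cv2
from workcell import state, grab_frame, camera_model, workorder
def snap(n,f):
    im=grab_frame(n); cv2.imwrite('pics/'+f,im[:,:,::-1]); return im
def ray(n,u,v):
    c=camera_model(n); d=np.array([(u-c['cx'])/c['fx'],-(v-c['cy'])/c['fy'],-1.])
    return np.array(c['origin'],float),np.array(c['rotation'],float)@d
def w(n,u,v,z=0):
    o,d=ray(n,u,v); return (o+d*(z-o[2])/d[2]).round(1)
def px(n,p):
    c=camera_model(n); q=np.array(c['rotation']).T@(np.array(p,float)-np.array(c['origin']))
    return np.array([c['cx']+c['fx']*q[0]/-q[2], c['cy']+c['fy']*q[1]/q[2]]).round(1)
E
python3 - <<'E'
from h import *
for n in('top','side'):
    print(camera_model(n)); snap(n,n+'0.png')
print(state())
E
```

```text
{'fx': 431.629278127578, 'fy': 431.629278127578, 'cx': 311.32051192970107, 'cy': 207.89070791441367, 'origin': array([ 302.96416844,   24.78019199, 1223.81466499]), 'rotation': array([  9.42591748,  -0.14722753, -91.25019792])}
{'fx': 492.1712183759582, 'fy': 492.1712183759582, 'cx': 330.09249097185807, 'cy': 197.6691487735494, 'origin': array([   25.31792679, -1029.83725717,   758.55262677]), 'rotation': array([ 60.50067578,   0.35189294, -24.11689006])}
{'time_s': 0.1, 'qpos': array([ 7.49412294e+01,  1.83475900e+01,  8.96975525e+01,  2.70297053e-05,
        7.20437204e+01, -1.14426982e+00]), 'qvel': array([ 0.06348106, -0.12435468, -0.15893376,  0.00050269, -0.06164077,
        0.01124568]), 'effort': array([-3.44406556e-05, -4.13332415e+01, -2.32511115e+01,  7.28493906e-02,
        4.21574665e-02, -4.37191215e-05]), 'ee_pos': array([138.1423375 , 557.71073392, 213.22086793]), 'ee_rot': array([-1.79911155e+02, -1.80028262e-03,  1.66085489e+02]), 'force': array([-0.51588987,  0.5725513 , -0.18234361]), 'torque': array([ 0.01099581,  0.02592626, -0.00511341]), 'gripper_force': 0.0, 'gripper_width': 90.69521345444379}
```

```bash
sed -i "s/^def snap/from scipy.spatial.transform import Rotation as R_\n_cm=camera_model\ndef camera_model(n):\n    c=dict(_cm(n)); c['rotation']=R_.from_euler('xyz',c['rotation'],degrees=True).as_matrix(); return c\ndef snap/" h.py; python3 -c "
from h import *
print(w('top',320,200),w('side',320,200))"
```

```text
[528.5  -8.3   0. ] [534.4 195.5   0. ]
```

View pics/top0.png

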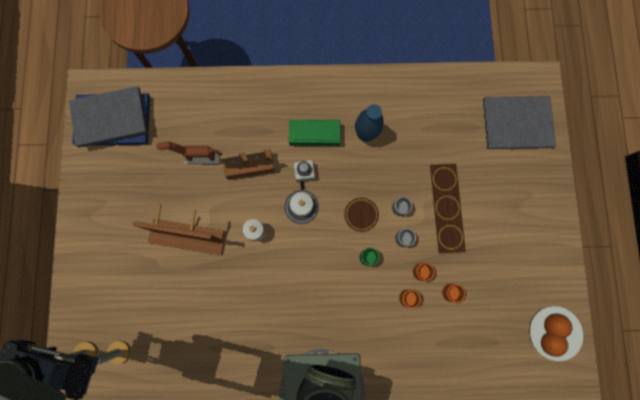

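View pics/side0.png

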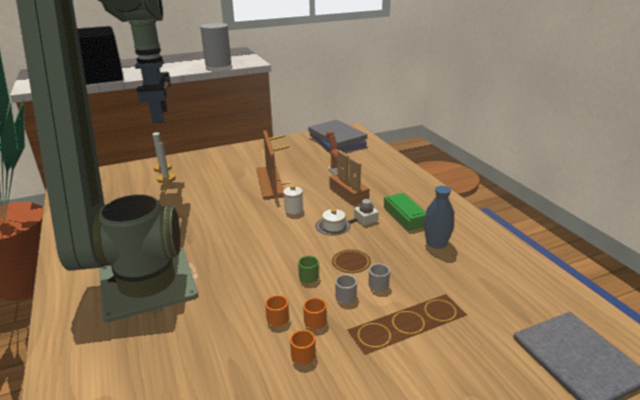

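```bash
python3 - <<'E'
import cv2
t=cv2.imread('pics/top0.png'); s=cv2.imread('pics/side0.png')
cv2.imwrite('pics/tc.png',cv2.resize(t[120:280,130:330],None,fx=4,fy=4,interpolation=2)[:600])
cv2.imwrite('pics/td.png',cv2.resize(t[150:270,320:480],None,fx=5,fy=5,interpolation=2))
cv2.imwrite('pics/sc.png',cv2.resize(s[120:240,240:400],None,fx=5,fy=5,interpolation=2))
E
```

```text
(no output)
```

View pics/tc.png

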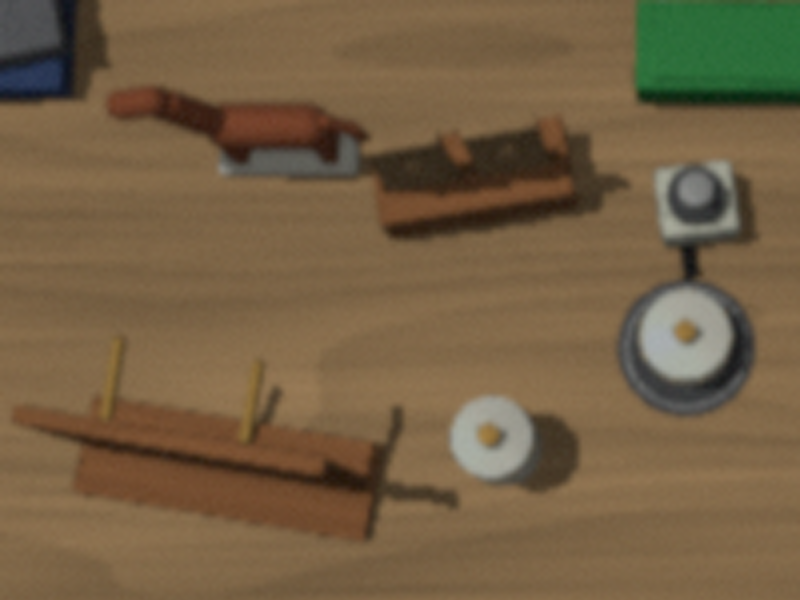

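View pics/td.png

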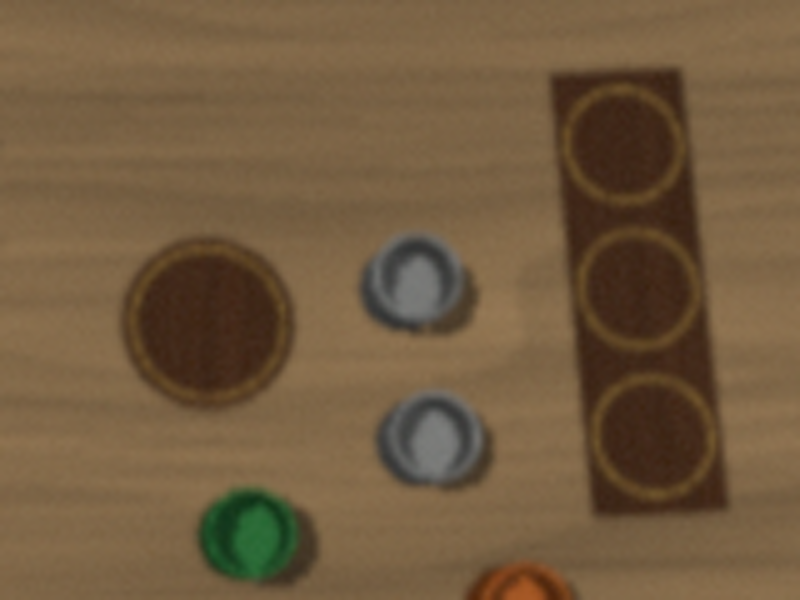

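View pics/sc.png

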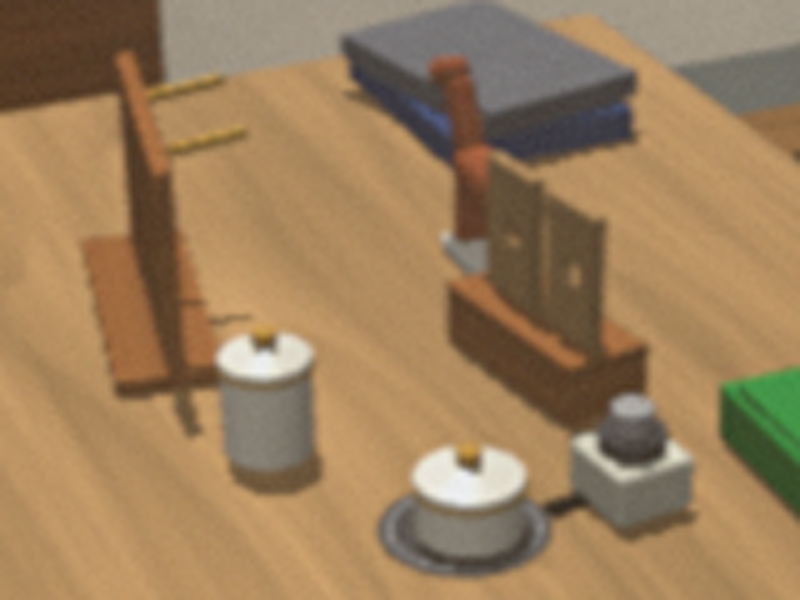

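Two steel cups at (403,206) and (406,238), which fit the description. The green cup at (370,257) and the orange cups are look-alikes. There are two tags in the stand at about (248,162). The low burner is on the pad at (301,207), the tall burner at (253,229), and the rest mark at (361,215).

```bash
cat >> h.py <<'E'
def tc(U,V): return (U+.5)/4-.5+130,(V+.5)/4-.5+120
def td(U,V): return (U+.5)/5-.5+320,(V+.5)/5-.5+150
def sc(U,V): return (U+.5)/5-.5+240,(V+.5)/5-.5+120
E
python3 - <<'E'
from h import *
P=lambda l,n,uv,z: print(l,w(n,*uv,z))
P('warmer','top',tc(686,347),0);P('warmer s','side',sc(465,530),0)
P('plunger','top',tc(697,187),62);P('plunger s','side',sc(633,407),62)
P('low','top',tc(686,331),52);P('low s','side',sc(468,453),52)
P('tall','top',tc(490,434),80);P('tall s','side',sc(264,334),80)
P('rest','top',td(208,322),0);
P('cupA','top',td(417,281),46);P('cupB','top',td(438,439),46)
for q in((623,145),(639,288),(655,437)):P('mark','top',td(*q),0)
for q in((75,490),(370,540),(380,445),(98,398)):P('rackbase','top',tc(*q),12)
P('peg r tip','top',tc(258,361),145);P('peg r root','top',tc(246,440),135.7);P('peg l tip','top',tc(121,338),145);P('peg l root','top',tc(108,416),135.7)
P('s peg r tip','side',sc(245,131),145);P('s peg l tip','side',sc(222,79),145)
for q in((382,205),(572,180)):P('stand topfront','top',tc(*q),41)
for q in((448,285),(603,362),(645,348)):P('s stand top','side',sc(*q),41)
for q in((489,152),(543,181),(549,192),(604,219)):P('s tagtop','side',sc(*q),128)
for q in((445,137),(460,133),(541,122),(558,118),(375,158)):P('tagtop','top',tc(*q),128)
for q in((515,243),(575,275)):P('s hole','side',sc(*q),82)
E
```

```text
warmer [511.1  46.4   0. ]
warmer s [509.5  45.6   0. ]
plunger [612.8  35.7  62. ]
plunger s [609.7  35.3  62. ]
low [513.4  45.3  52. ]
low s [510.5  43.4  52. ]
tall [441.5 176.6  80. ]
tall s [438.9 173.7  80. ]
rest [ 485.2 -125.4    0. ]
cupA [ 498.8 -236.5   46. ]
cupB [ 410.9 -243.1   46. ]
mark [ 584.1 -371.2    0. ]
mark [ 499.7 -374.3    0. ]
mark [ 413.6 -377.1    0. ]
rackbase [416.4 476.6  12. ]
rackbase [377.  269.3  12. ]
rackbase [443.6 263.1  12. ]
rackbase [481.3 462.9  12. ]
peg r tip [483.2 314.6 145. ]
peg r root [434.2 323.6 135.7]
peg l tip [499.8 401.7 145. ]
peg l root [451.4 411.4 135.7]
s peg r tip [481.7 315.2 145. ]
s peg l tip [497.  401.5 145. ]
stand topfront [610.1 257.9  41. ]
stand topfront [625.4 124.   41. ]
s stand top [592.9 255.9  41. ]
s stand top [636.3 123.3  41. ]
s stand top [667.7 128.3  41. ]
s tagtop [622.2 256.7 128. ]
s tagtop [633.9 203.3 128. ]
s tagtop [630.2 187.5 128. ]
s tagtop [643.1 139.7 128. ]
tagtop [632.5 199.9 128. ]
tagtop [635.1 190.  128. ]
tagtop [641.4 136.8 128. ]
tagtop [643.9 125.6 128. ]
tagtop [619.3 245.6 128. ]
s hole [621.9 217.5  82. ]
s hole [636.1 162.2  82. ]
```

```bash
cat > ov.py <<'E'
from h import *
def box(x0,x1,y0,y1,z0,z1):
    c=[np.array((x,y,z)) for x in(x0,x1) for y in(y0,y1) for z in(z0,z1)]
    return [(c[i],c[j]) for i in range(8) for j in range(i) if (c[i]!=c[j]).sum()==1]
def rot(a): return R_.from_euler('z',a,degrees=True).as_matrix()
def draw(img,n,off,s,lines,col):
    for a,b in lines:
        f=lambda p:tuple(np.int32(np.round(((px(n,p)-off+.5)*s-.5)*8)))
        cv2.line(img,f(a),f(b),col,1,cv2.LINE_AA,3)
yaw=10.5; sc_=np.array((632.,194.,0)); tags=[29,-30]
R=rot(yaw)
L=[[(sc_+R@a,sc_+R@b) for a,b in box(-30,30,-66,66,0,41)]]
for t in tags:
    th=np.linspace(0,6.2832,17); h=[np.array((-4.5,t+9.5*np.cos(q),82+9.5*np.sin(q))) for q in th]
    L.append([(sc_+R@a,sc_+R@b) for a,b in box(-4.5,4.5,t-25,t+25,8,128)+list(zip(h,h[1:]))])
    print(sc_+R@np.array((0,t,82)))
out=[]
for n,f,o,wh in(('side','side0.png',(320,135),(70,75)),('top','top0.png',(215,140),(70,50))):
    s=7 if n=='side' else 7
    im=cv2.imread('pics/'+f)[o[1]:o[1]+wh[1],o[0]:o[0]+wh[0]]
    im=cv2.resize(im,None,fx=s*.8,fy=s*.8,interpolation=2)
    im=np.clip(im*1.5,0,255).astype('uint8')
    g=im.copy()
    for l,c in zip(L,((0,0,255),(255,255,0),(0,255,255))): draw(g,n,np.array(o),s*.8,l,c)
    out.append(np.vstack([g]) if n=='side' else g)
H=max(o.shape[0] for o in out)
out=[cv2.copyMakeBorder(o,0,H-o.shape[0],0,0,cv2.BORDER_CONSTANT) for o in out]
cv2.imwrite('pics/ov1.png',np.hstack(out))
E
python3 ov.py
```

```text
[626.71516976 222.51439232  82.        ]
[637.46706576 164.50235277  82.        ]
```

View pics/ov1.png

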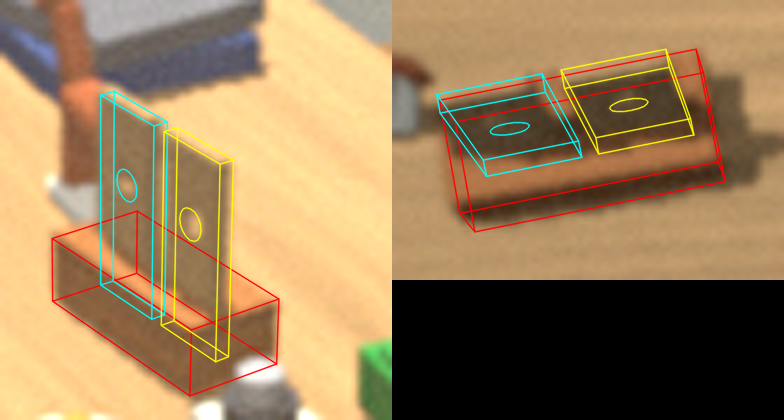

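Stand and tags fit the model: holes are at about (627,222,82) and (637,164,82), with a yaw of about 10°. Top and side measurements agree within 3 mm. I start with the low burner.

```bash
cat >> h.py <<'E'
def go(*t):
    s=state(); R=R_.from_euler('xyz',s['ee_rot'],degrees=True)
    T=R_.from_euler('xyz',[180,0,t[3]],degrees=True)
    print('rot',(R.inv()*T).as_rotvec(degrees=True).round(1),'shift',R.inv().apply(np.array(t[:3])-s['ee_pos']).round(1),'t',round(s['time_s'],1))
E
python3 -c "
from h import *
go(512,44.5,150,180);go(512,44.5,8,180)"
```

```text
rot [ -0.1  -0.  -13.9] shift [-486.3 -408.1   63.8] t 0.1
rot [ -0.1  -0.  -13.9] shift [-486.3 -407.9  205.8] t 0.1
```

Emit:
{"fn": "carry_out", "kwargs": {"commands": [[0,0,-13.9,-486.3,-408,0,1],[0,0,-13.9,-486.3,-408,0,1],[0,0,-13.9,-486.3,-408,0,1],[0,0,-13.9,-486.3,-408,0,1],[0,0,-13.9,-486.3,-408,0,1],[0,0,-13.9,-486.3,-408,0,1],[0,0,-13.9,-486.3,-408,0,1],[0,0,-13.9,-486.3,-408,0,1],[0,0,-13.9,-486.3,-408,0,1],[0,0,-13.9,-486.3,-408,0,1],[0,0,-13.9,-486.3,-408,0,1],[0,0,-13.9,-486.3,-408,0,1],[0,0,-13.9,-486.3,-408,0,1],[0,0,-13.9,-486.3,-408,0,1],[0,0,-13.9,-486.3,-408,20,1],[0,0,-13.9,-486.3,-408,60,1],[0,0,-13.9,-486.3,-408,90,1],[0,0,-13.9,-486.3,-408,90,1]], "force": 10}}

```text
time_s: 1.9
ee_pos: [508.3, 45.6, 120.1]
ee_rot: [-180.0, -0.6, -180.0]
force: [-1.4, 0.1, 0.6]
gripper_width: 91.2
gripper_force: 0.0
```

```bash
python3 -c "
from h import *
print(state()['ee_pos'],state()['ee_rot']);go(512,44.5,8,180)
a=grab_frame('top');b=grab_frame('side')
cv2.imwrite('pics/chk1.png',np.vstack([np.hstack([a[120:280,200:460],b[140:300,240:500]])])[:,:,::-1])"
```

```text
[508.25276282  45.61545877 120.11428665] [-179.98428174   -0.57656185 -179.98288512]
rot [-0.  -0.6  0. ] shift [ -4.9  -1.1 112.1] t 1.9
```

View pics/chk1.png

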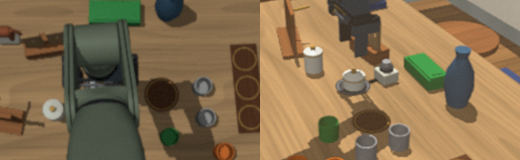

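The gripper is over the low burner at about (350,80) in the side crop, and nothing has shifted. Descend and grip.

Emit:
{"fn": "carry_out", "kwargs": {"commands": [[0,0,0,-4,-1,25,1],[0,0,0,-4,-1,50,1],[0,0,0,-4,-1,75,1],[0,0,0,-4,-1,95,1],[0,0,0,-4,-1,108,1],[0,0,0,-4,-1,112,1],[0,0,0,-4,-1,112,1],[0,0,0,-4,-1,112,1],[0,0,0,-4,-1,112,-0.1],[0,0,0,-4,-1,112,-0.1],[0,0,0,-4,-1,112,-0.1],[0,0,0,-4,-1,112,-0.1],[0,0,0,-4,-1,112,-0.1],[0,0,0,-4,-1,112,-0.1],[0,0,0,-4,-1,112,-0.1],[0,0,0,-4,-1,112,-0.1]], "force": 10}}

```text
time_s: 3.6
ee_pos: [516.5, 44.5, 12.3]
ee_rot: [180.0, 0.0, 180.0]
force: [-0.1, 2.8, 4.9]
gripper_width: 63.4
gripper_force: 10.0
```

```bash
python3 -c "
from h import *
go(485,-125.4,8,180)"
```

```text
rot [ 0.  0. -0.] shift [  31.4 -169.9    4.2] t 3.6
```

Emit:
{"fn": "carry_out", "kwargs": {"commands": [[0,0,0,0.7,-4,0,-0.1],[0,0,0,2,-12,0,-0.1],[0,0,0,3.5,-22,0,-0.1],[0,0,0,5,-32,0,-0.1],[0,0,0,6.5,-42,0,-0.1],[0,0,0,8,-52,0,-0.1],[0,0,0,10,-62,0,-0.1],[0,0,0,11.5,-72,0,-0.1],[0,0,0,13,-82,0,-0.1],[0,0,0,15,-92,0,-0.1],[0,0,0,16.5,-102,0,-0.1],[0,0,0,18,-112,0,-0.1],[0,0,0,20,-122,0,-0.1],[0,0,0,21.5,-132,0,-0.1],[0,0,0,23,-142,0,-0.1],[0,0,0,24.5,-152,0,-0.1],[0,0,0,26,-160,0,-0.1],[0,0,0,27,-166,0,-0.1],[0,0,0,27.5,-169,0,-0.1],[0,0,0,27.5,-170,0,-0.1]]}}

```text
time_s: 5.6
ee_pos: [488.4, -126.2, 12.2]
ee_rot: [180.0, 0.0, 179.9]
force: [0.3, 5.5, 7.7]
gripper_width: 64.0
gripper_force: 10.0
```

Emit:
{"fn": "carry_out", "kwargs": {"commands": [[0,0,0,0,0,0,-0.1],[0,0,0,0,0,0,0.7],[0,0,0,0,0,0,0.7],[0,0,0,0,0,0,0.7],[0,0,0,0,0,0,0.7],[0,0,0,0,0,-10,0.7],[0,0,0,0,0,-40,0.7],[0,0,0,0,0,-90,0.7],[0,0,0,0,0,-140,0.7],[0,0,0,0,0,-140,0.7],[0,0,0,0,30,-140,0.7],[0,0,0,0,80,-140,0.7],[0,0,0,0,130,-140,0.7],[0,0,0,0,180,-140,0.7],[0,0,0,0,180,-140,0.7]]}}

```text
time_s: 7.1
ee_pos: [488.1, 59.2, 152.0]
ee_rot: [179.9, 0.0, -179.6]
force: [0.5, -0.2, -1.0]
gripper_width: 77.6
gripper_force: 0.0
```

```bash
python3 -c "
from h import *
print(state()['ee_pos'])
go(440.2,175,150,90)
a=grab_frame('top');b=grab_frame('side')
cv2.imwrite('pics/t2.png',a[:,:,::-1]);cv2.imwrite('pics/s2.png',b[:,:,::-1])
u=[cv2.resize(a[170:260,330:460],None,fx=4,fy=4,interpolation=2),cv2.resize(b[230:320,295:395],None,fx=4,fy=4,interpolation=2)]
cv2.imwrite('pics/chk2.png',np.hstack(u)[:,:800,::-1])"
```

```text
[488.14109749  59.18710784 151.97815   ]
rot [ 0.1 -0.1 90.4] shift [ 47.2 116.1   2.2] t 7.1
```

View pics/chk2.png

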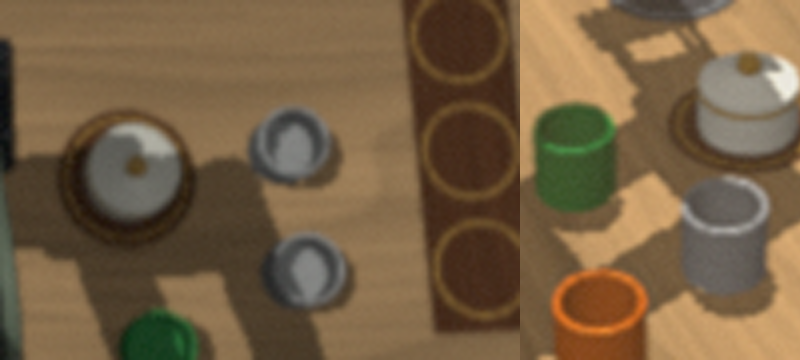

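```bash
python3 -c "
from h import *
print(w('top',363.6,211.1,52), w('top',330+126/4,170+177/4,0),w('side',295+229/4,230+63/4,52))
for q in((292,144),(307,270)): print('cup',w('top',330+q[0]/4,170+q[1]/4,46))
"
```

```text
[ 485.4 -126.    52. ] [ 484.5 -126.3    0. ] [ 482.5 -132.7   52. ]
cup [ 498.3 -236.5   46. ]
cup [ 410.7 -241.8   46. ]
```

Emit:
{"fn": "carry_out", "kwargs": {"commands": [[0,0,8,4,10,0,0.9],[0,0,16,8,20,0,0.9],[0,0,24,16,40,0,0.9],[0,0,32,24,60,0,0.9],[0,0,40,32,80,0,0.9],[0,0,48,40,100,0,0.9],[0,0,56,47,116,0,0.9],[0,0,64,47,116,0,0.9],[0,0,72,47,116,0,0.9],[0,0,80,47,116,0,0.9],[0,0,88,47,116,0,0.9],[0,0,90.4,47,116,0,0.9],[0,0,90.4,47,116,0,0.9],[0,0,90.4,47,116,10,0.9],[0,0,90.4,47,116,20,0.9],[0,0,90.4,47,116,20,0.9],[0,0,90.4,47,116,20,0.9]]}}

```text
time_s: 8.9
ee_pos: [441.4, 170.0, 131.3]
ee_rot: [-179.9, 0.0, 89.6]
force: [-0.6, 0.9, 0.0]
gripper_width: 86.6
gripper_force: 0.0
```

```bash
python3 -c "
from h import *
go(440.2,175,12,90)
a=grab_frame('top');b=grab_frame('side')
cv2.imwrite('pics/t3.png',a[:,:,::-1]);cv2.imwrite('pics/s3.png',b[:,:,::-1])
print(px('side',[485,-126,52]))"
```

```text
rot [-0.1  0.  -0.4] shift [  5.1  -1.1 119.3] t 8.9
[351.9 244.1]
```

Emit:
{"fn": "carry_out", "kwargs": {"commands": [[0,0,-0.4,5,-1,15,0.9],[0,0,-0.4,5,-1,35,0.9],[0,0,-0.4,5,-1,60,0.9],[0,0,-0.4,5,-1,80,0.9],[0,0,-0.4,5,-1,100,0.9],[0,0,-0.4,5,-1,112,0.9],[0,0,-0.4,5,-1,117,0.9],[0,0,-0.4,5,-1,117,0.9],[0,0,-0.4,5,-1,117,0.9],[0,0,-0.4,5,-1,117,0.9],[0,0,-0.4,5,-1,117,-0.2],[0,0,-0.4,5,-1,117,-0.2],[0,0,-0.4,5,-1,117,-0.2],[0,0,-0.4,5,-1,117,-0.2],[0,0,-0.4,5,-1,117,-0.2],[0,0,-0.4,5,-1,117,-0.2],[0,0,-0.4,5,-1,117,-0.2],[0,0,-0.4,5,-1,117,-0.2]]}}

```text
time_s: 10.8
ee_pos: [440.9, 175.2, 15.0]
ee_rot: [180.0, -0.0, 90.0]
force: [0.4, -0.6, 1.4]
gripper_width: 55.9
gripper_force: 10.0
```

```bash
python3 -c "
from h import *
go(510.5,46,12,90)"
```

```text
rot [ 0. -0. -0.] shift [-129.2   69.6    3.1] t 10.8
```

Emit:
{"fn": "carry_out", "kwargs": {"commands": [[0,0,0,-3,1.6,0,-0.2],[0,0,0,-9,5,0,-0.2],[0,0,0,-16,8.6,0,-0.2],[0,0,0,-24,13,0,-0.2],[0,0,0,-32,17.2,0,-0.2],[0,0,0,-40,21.5,0,-0.2],[0,0,0,-48,26,0,-0.2],[0,0,0,-56,30,0,-0.2],[0,0,0,-64,34.5,0,-0.2],[0,0,0,-72,39,0,-0.2],[0,0,0,-80,43,0,-0.2],[0,0,0,-88,47.5,0,-0.2],[0,0,0,-96,52,0,-0.2],[0,0,0,-104,56,0,-0.2],[0,0,0,-112,60.5,0,-0.2],[0,0,0,-119,64,0,-0.2],[0,0,0,-125,67.5,0,-0.2],[0,0,0,-128,69,0,-0.2],[0,0,0,-129,69.6,0,-0.2],[0,0,0,-129,69.6,0,-0.2]]}}

```text
time_s: 12.8
ee_pos: [510.4, 45.5, 15.1]
ee_rot: [-180.0, 0.0, 90.0]
force: [-2.3, 2.8, 4.6]
gripper_width: 55.7
gripper_force: 10.0
```

Emit:
{"fn": "carry_out", "kwargs": {"commands": [[0,0,0,0,0,0,-0.2],[0,0,0,0,0,0,0.8],[0,0,0,0,0,0,0.8],[0,0,0,0,0,0,0.8],[0,0,0,0,0,0,0.8],[0,0,0,0,0,-10,0.8],[0,0,0,0,0,-40,0.8],[0,0,0,0,0,-90,0.8],[0,0,0,0,0,-140,0.8],[0,0,0,0,0,-140,0],[0,0,0,-100,-40,-140,-1],[0,0,0,-100,-40,-140,-1],[0,0,0,-100,-40,-140,-1],[0,0,0,-100,-40,-140,-1],[0,0,0,-100,-40,-140,-1]]}}

```text
time_s: 14.3
ee_pos: [470.7, -53.2, 155.0]
ee_rot: [180.0, -0.0, 90.0]
force: [1.0, 0.2, 1.2]
gripper_width: 36.7
gripper_force: 0.0
```

```bash
python3 -c "
from h import *
go(611,35.5,90,90)
a=grab_frame('top');b=grab_frame('side')
cv2.imwrite('pics/t4.png',a[:,:,::-1]);cv2.imwrite('pics/s4.png',b[:,:,::-1])
u=[cv2.resize(a[140:240,260:380],None,fx=4,fy=4,interpolation=2),cv2.resize(b[170:270,310:390],None,fx=4,fy=4,interpolation=2)]
cv2.imwrite('pics/chk3.png',np.hstack(u)[:,:,::-1])"
```

```text
rot [ 0. -0. -0.] shift [ 88.7 140.2  65.1] t 14.3
```

View pics/chk3.png

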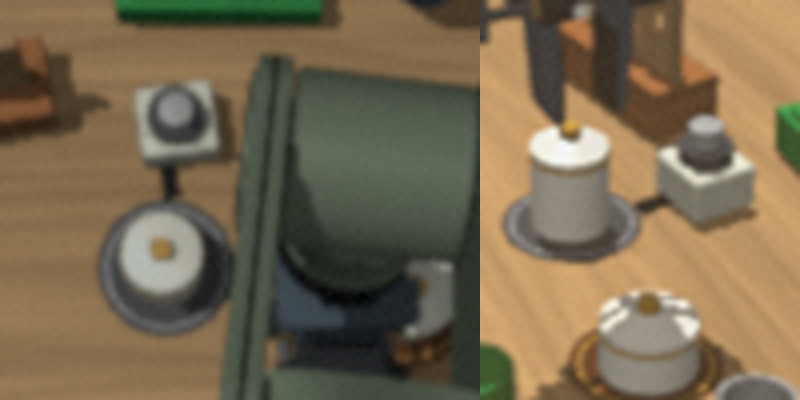

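The tall burner is centred on the pad with its button at (300,202). The low burner stands in its ring. Now the plunger.

Emit:
{"fn": "carry_out", "kwargs": {"commands": [[0,0,0,30,45,0,-1],[0,0,0,60,90,0,-1],[0,0,0,88.7,141,0,-1],[0,0,0,88.7,141,0,-1],[0,0,0,88.7,141,0,-1],[0,0,0,88.7,141,0,-1],[0,0,0,88.7,141,30,-1],[0,0,0,88.7,141,60,-1],[0,0,0,88.7,141,80,-1],[0,0,0,88.7,141,85,-1],[0,0,0,88.7,141,89,-1],[0,0,0,88.7,141,92,-1],[0,0,0,88.7,141,95,-1],[0,0,0,88.7,141,97,-1],[0,0,0,88.7,141,99,-1],[0,0,0,88.7,141,101,-1],[0,0,0,88.7,141,102,-1],[0,0,0,88.7,141,102,-1]]}}

```text
time_s: 16.2
ee_pos: [611.9, 34.8, 53.4]
ee_rot: [179.9, 0.0, 90.0]
force: [0.0, 0.1, 5.7]
gripper_width: 0.5
gripper_force: 2.8
```

Emit:
{"fn": "carry_out", "kwargs": {"commands": [[0,0,0,0,0,1,-1],[0,0,0,0,0,2,-1],[0,0,0,0,0,3,-1],[0,0,0,0,0,4,-1],[0,0,0,0,0,5,-1],[0,0,0,0,0,5,-1],[0,0,0,0,0,5,-1],[0,0,0,0,0,5,-1]]}}

```text
time_s: 17.0
ee_pos: [612.0, 34.8, 50.2]
ee_rot: [179.9, 0.0, 90.0]
force: [-2.6, -1.4, 13.7]
gripper_width: 0.6
gripper_force: 7.1
```

The plunger is at its stop (z 50.2 mm, 13.7 N). Next, the near tag.

```bash
python3 -c "
from h import *
go(637,164.4,150,99.5);go(637,164.4,100,99.5)"
```

```text
rot [ 0.1  0.  -9.5] shift [129.6  25.2 -99.7] t 17.0
rot [ 0.1  0.  -9.5] shift [129.6  25.1 -49.7] t 17.0
```

Emit:
{"fn": "carry_out", "kwargs": {"commands": [[0,0,0,0,0,-5,-1],[0,0,0,0,0,-30,-1],[0,0,0,0,0,-70,-1],[0,0,0,0,0,-105,-0.5],[0,0,0,0,0,-110,0],[0,0,0,0,0,-110,0]]}}

```text
time_s: 17.6
ee_pos: [611.7, 35.0, 158.6]
ee_rot: [179.9, -0.0, 90.0]
force: [-0.7, -0.3, -0.1]
gripper_width: 21.8
gripper_force: 0.0
```

```bash
python3 -c "
from h import *
go(637,164.4,150,99.5);go(637,164.4,100,99.5)"
```

```text
rot [ 0.1 -0.  -9.5] shift [129.4  25.3   8.7] t 17.6
rot [ 0.1 -0.  -9.5] shift [129.3  25.2  58.7] t 17.6
```

Emit:
{"fn": "carry_out", "kwargs": {"commands": [[0,0,-4,40,8,0,0],[0,0,-9.5,80,16,0,0],[0,0,-9.5,129.4,25.3,0,0],[0,0,-9.5,129.4,25.3,0,0],[0,0,-9.5,129.4,25.3,0,0],[0,0,-9.5,129.4,25.3,0,0],[0,0,-9.5,129.4,25.3,0,0],[0,0,-9.5,129.4,25.3,8,0],[0,0,-9.5,129.4,25.3,8,0]]}}

```text
time_s: 18.5
ee_pos: [635.8, 163.2, 148.6]
ee_rot: [-179.9, 0.0, 99.4]
force: [-0.4, -0.9, -0.2]
gripper_width: 45.3
gripper_force: 0.0
```

```bash
python3 -c "
from h import *
go(637,164.4,100,99.5)
a=grab_frame('top');b=grab_frame('side')
cv2.imwrite('pics/chk4.png',cv2.resize(b[100:220,280:400],None,fx=4,fy=4,interpolation=2)[:,:,::-1])"
```

```text
rot [-0.1  0.  -0.1] shift [ 1.   1.5 48.6] t 18.5
```

View pics/chk4.png

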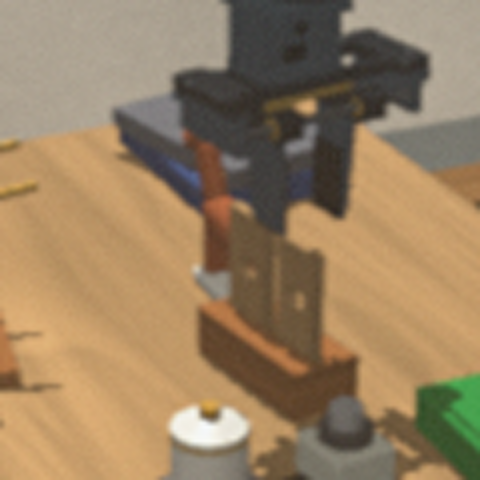

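The fingers straddle the near tag (top at about (300,250) in the crop). Descend and grip.

Emit:
{"fn": "carry_out", "kwargs": {"commands": [[0,0,0,1,1.5,10,0],[0,0,0,1,1.5,22,0],[0,0,0,1,1.5,34,0],[0,0,0,1,1.5,44,0],[0,0,0,1,1.5,48.5,0],[0,0,0,1,1.5,48.5,0],[0,0,0,1,1.5,48.5,0],[0,0,0,1,1.5,48.5,-0.5],[0,0,0,1,1.5,48.5,-1],[0,0,0,1,1.5,48.5,-1],[0,0,0,1,1.5,48.5,-1],[0,0,0,1,1.5,48.5,-1],[0,0,0,1,1.5,48.5,-1]], "force": 15}}

```text
time_s: 19.9
ee_pos: [638.1, 165.5, 101.6]
ee_rot: [180.0, -0.0, 99.5]
force: [0.2, -0.5, -0.3]
gripper_width: 8.8
gripper_force: 15.0
```

Emit:
{"fn": "carry_out", "kwargs": {"commands": [[0,0,0,0,0,-10,-1],[0,0,0,0,0,-25,-1],[0,0,0,0,0,-45,-1],[0,0,0,0,0,-65,-1],[0,0,0,0,0,-75,-1],[0,0,0,0,0,-75,-1],[0,0,0,0,0,-75,-1]]}}

```text
time_s: 20.6
ee_pos: [637.5, 165.4, 176.0]
ee_rot: [-179.9, -0.0, 99.5]
force: [0.4, -0.1, -0.5]
gripper_width: 9.2
gripper_force: 15.0
```

```bash
python3 -c "
from h import *
go(516,308.8,165,79.6)"
```

```text
rot [-0.1  0.  19.9] shift [161.5 -96.2  11.1] t 20.6
```

Emit:
{"fn": "carry_out", "kwargs": {"commands": [[0,0,0,0,-20,0,-1],[0,0,0,0,-50,0,-1],[0,0,4,5,-80,0,-1],[0,0,8,30,-92,0,-1],[0,0,12,60,-96,0,-1],[0,0,16,90,-96,0,-1],[0,0,19.9,120,-96,5,-1],[0,0,19.9,145,-96,11,-1],[0,0,19.9,161.5,-96,11,-1],[0,0,19.9,161.5,-96,11,-1],[0,0,19.9,161.5,-96,11,-1],[0,0,19.9,161.5,-96,11,-1],[0,0,19.9,161.5,-96,11,-1]]}}

```text
time_s: 21.9
ee_pos: [517.0, 307.9, 165.7]
ee_rot: [180.0, -0.0, 79.5]
force: [-0.4, -1.1, -0.4]
gripper_width: 8.9
gripper_force: 15.0
```

```bash
python3 -c "
from h import *
s=state();print(s['ee_pos'],s['ee_rot'])
go(513.8,309.2,165,79.6)
a=grab_frame('top');b=grab_frame('side')
cv2.imwrite('pics/t5.png',a[:,:,::-1]);cv2.imwrite('pics/s5.png',b[:,:,::-1])
cv2.imwrite('pics/chk5.png',np.hstack([cv2.resize(x,None,fx=5,fy=5,interpolation=2) for x in (a[170:260,140:220],b[110:200,250:330])])[:,:,::-1])
print(px('side',s['ee_pos']-[0,0,19.6]),px('side',[482.5,315,145]))"
```

```text
[517.02967567 307.92897697 165.72483452] [ 1.79980069e+02 -1.71031091e-03  7.95131492e+01]
rot [ 0.  -0.  -0.1] shift [ 0.7 -3.4  0.7] t 21.9
[300.  144.4] [288.9 145.8]
```

View pics/chk5.png

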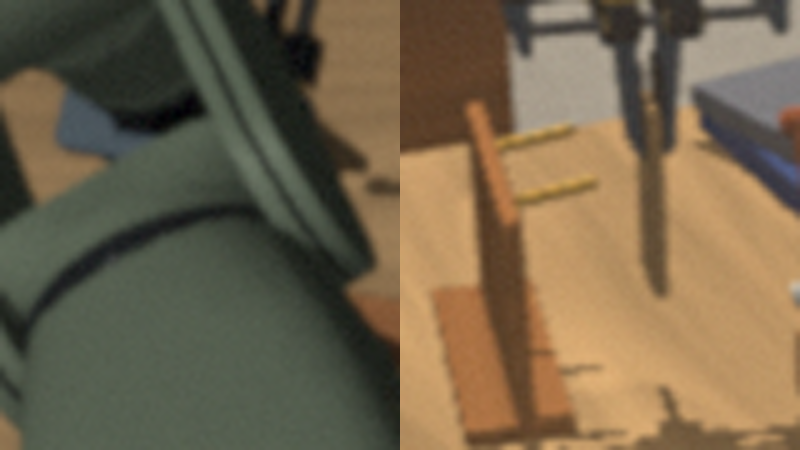

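Emit:
{"fn": "carry_out", "kwargs": {"commands": [[0,0,0,0.6,-6,0,-1],[0,0,0,0.6,-12,0.3,-1],[0,0,0,0.6,-18,0.6,-1],[0,0,0,0.6,-23,0.6,-1],[0,0,0,0.6,-28,0.6,-1],[0,0,0,0.6,-32,1,-1],[0,0,0,0.6,-36,1.5,-1],[0,0,0,0.6,-40,2.2,-1],[0,0,0,0.6,-44,3,-1],[0,0,0,0.6,-47,3.5,-1],[0,0,0,0.6,-50,4,-1],[0,0,0,0.6,-50,4,-1],[0,0,0,0.6,-50,4,-1]]}}

```text
time_s: 23.3
ee_pos: [467.6, 318.6, 161.5]
ee_rot: [180.0, -0.0, 79.6]
force: [0.5, -0.7, -0.3]
gripper_width: 9.0
gripper_force: 15.0
```

```bash
python3 -c "
from h import *
s=state();print(s['ee_pos'],s['ee_rot'],s['force'],s['torque'])
b=grab_frame('side')
cv2.imwrite('pics/chk6.png',cv2.resize(b[110:190,250:330],None,fx=6,fy=6,interpolation=2)[:,:,::-1])"
```

```text
[467.64967045 318.63604155 161.50502124] [ 1.79988559e+02 -8.30719999e-03  7.95926525e+01] [ 0.48535914 -0.67512964 -0.32242098] [-0.08782618  0.05278435 -0.04131037]
```

View pics/chk6.png

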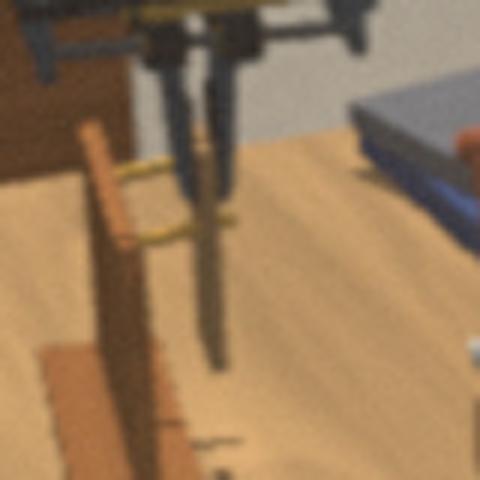

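The peg is through the hole: the tip shows beyond the tag at (235,218), and no contact force is felt. Seat the tag and release.

Emit:
{"fn": "carry_out", "kwargs": {"commands": [[0,0,0,0,-4,0.7,-1],[0,0,0,0,-8,1.4,-1],[0,0,0,0,-12,2.1,-1],[0,0,0,0,-14,2.5,-1],[0,0,0,0,-14,4,-1],[0,0,0,0,-14,5.5,-1],[0,0,0,0,-14,6.5,-1],[0,0,0,0,-14,6.5,-1],[0,0,0,0,-14,6.5,-0.7],[0,0,0,0,-14,6.5,-0.6],[0,0,0,0,-14,6.5,-0.6],[0,0,0,0,-14,6.5,-0.6],[0,0,0,0,-14,4,-0.6],[0,0,0,0,-14,0,-0.6],[0,0,0,0,-14,-10,-0.6],[0,0,0,0,-14,-25,-0.6],[0,0,0,0,-14,-45,-0.6],[0,0,0,0,-14,-60,-0.6],[0,0,0,0,-14,-60,-0.3]]}}

```text
time_s: 25.25
ee_pos: [455.1, 322.1, 224.6]
ee_rot: [179.8, -0.3, 79.6]
force: [0.3, 0.2, 0.1]
gripper_width: 24.1
gripper_force: 0.0
```

```bash
python3 -c "
from h import *
b=grab_frame('side');cv2.imwrite('pics/s6.png',b[:,:,::-1])
go(627.5,222.6,150,99.5)"
```

```text
rot [  0.2  -0.1 -19.9] shift [-66.2 187.9  73.2] t 25.3
```

Emit:
{"fn": "carry_out", "kwargs": {"commands": [[0,0,0,-15,40,0,0],[0,0,-6,-30,85,0,0],[0,0,-12,-48,130,0,0],[0,0,-18,-66,175,0,0],[0,0,-19.9,-66,188,0,0],[0,0,-19.9,-66,188,0,0],[0,0,-19.9,-66,188,0,0],[0,0,-19.9,-66,188,30,0],[0,0,-19.9,-66,188,60,0],[0,0,-19.9,-66,188,73,0],[0,0,-19.9,-66,188,73,0],[0,0,-19.9,-66,188,73,0]]}}

```text
time_s: 26.5
ee_pos: [626.8, 223.0, 149.6]
ee_rot: [179.9, -0.0, 99.5]
force: [0.2, -0.1, 1.1]
gripper_width: 45.7
gripper_force: 0.0
```

```bash
python3 -c "
from h import *
go(628,222.6,101.5,99.5)
a=grab_frame('top');b=grab_frame('side')
cv2.imwrite('pics/t7.png',a[:,:,::-1]);cv2.imwrite('pics/s7.png',b[:,:,::-1])
cv2.imwrite('pics/chk7.png',cv2.resize(b[100:220,250:400],None,fx=5,fy=5,interpolation=2)[:,:,::-1])"
```

```text
rot [ 0.1 -0.   0. ] shift [-0.6  1.  48.1] t 26.5
```

View pics/chk7.png

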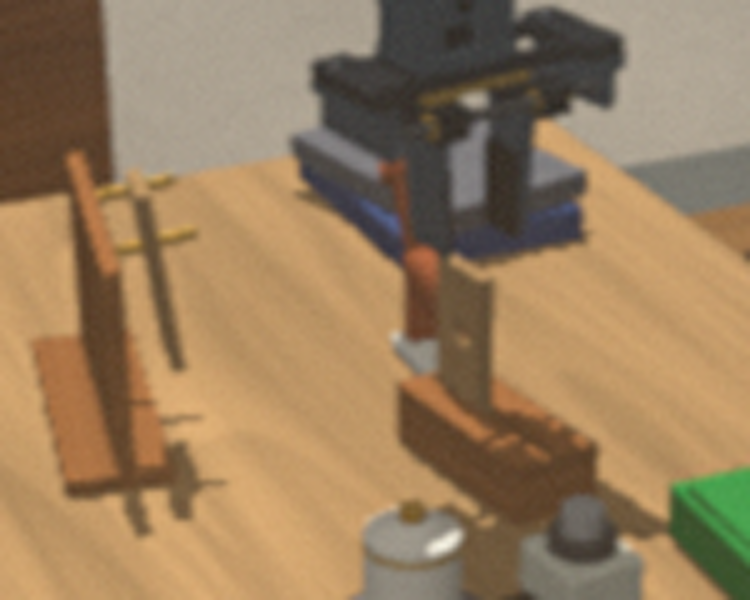

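The first tag hangs on the near peg, tilted and free. The second tag stands between the fingers at (465,340) in the crop.

Emit:
{"fn": "carry_out", "kwargs": {"commands": [[0,0,0,-0.6,1,10,0],[0,0,0,-0.6,1,22,0],[0,0,0,-0.6,1,34,0],[0,0,0,-0.6,1,44,0],[0,0,0,-0.6,1,48,0],[0,0,0,-0.6,1,48,0],[0,0,0,-0.6,1,48,0],[0,0,0,-0.6,1,48,-0.5],[0,0,0,-0.6,1,48,-1],[0,0,0,-0.6,1,48,-1],[0,0,0,-0.6,1,48,-1],[0,0,0,-0.6,1,48,-1],[0,0,0,-0.6,1,48,-1]]}}

```text
time_s: 27.9
ee_pos: [629.1, 222.2, 100.7]
ee_rot: [179.8, -0.0, 99.5]
force: [2.3, 1.1, -2.0]
gripper_width: 8.7
gripper_force: 15.0
```

Emit:
{"fn": "carry_out", "kwargs": {"commands": [[0,0,0,0,0,-10,-1],[0,0,0,0,0,-25,-1],[0,0,0,0,0,-45,-1],[0,0,0,0,0,-65,-1],[0,0,0,0,0,-75,-1],[0,0,0,0,0,-75,-1],[0,0,0,0,0,-75,-1]]}}

```text
time_s: 28.6
ee_pos: [627.2, 221.7, 174.9]
ee_rot: [-179.9, 0.0, 99.5]
force: [-0.4, -0.1, -0.4]
gripper_width: 8.8
gripper_force: 15.0
```

```bash
python3 -c "
from h import *
go(532.8,395.2,165,79.6)
for q in((220,172),(285,174),(335,178),(365,130)): print(q,w('top',*tc(*q),0 if q[1]>150 else 60))
print(w('top',*tc(110,100),135),w('top',*tc(220,110),100))
print(w('side',250+395/5,100+335/5,20),w('side',250+438/5,100+370/5,0))"
```

```text
rot [-0.1  0.  19.9] shift [186.7 -64.5  10. ] t 28.6
(220, 172) [648.  384.5   0. ]
(285, 174) [645.5 337.    0. ]
(335, 178) [641.7 300.5   0. ]
(365, 130) [659.2 266.6  60. ]
[660.1 418.  135. ] [663.  356.2 100. ]
[638.3 359.8  20. ] [659.4 335.1   0. ]
```

Emit:
{"fn": "carry_out", "kwargs": {"commands": [[0,0,0,0,-20,0,-1],[0,0,0,0,-50,0,-1],[0,0,4,10,-75,0,-1],[0,0,8,40,-80,0,-1],[0,0,12,75,-78,0,-1],[0,0,16,110,-74,0,-1],[0,0,19.9,145,-68,5,-1],[0,0,19.9,170,-65,10,-1],[0,0,19.9,186.7,-64.5,10,-1],[0,0,19.9,186.7,-64.5,10,-1],[0,0,19.9,186.7,-64.5,10,-1],[0,0,19.9,186.7,-64.5,10,-1],[0,0,19.9,186.7,-64.5,10,-1]]}}

```text
time_s: 29.9
ee_pos: [533.8, 394.1, 165.8]
ee_rot: [180.0, 0.0, 79.5]
force: [0.4, -0.3, -0.3]
gripper_width: 8.9
gripper_force: 15.0
```

```bash
python3 -c "
from h import *
go(532.8,395.2,164.8,79.6);go(498.5-5*.9835,401.6+5*.18,163.2,79.6);go(446.2+22*.9835,411.2-22*.181,157,79.6)
b=grab_frame('side');cv2.imwrite('pics/s8.png',b[:,:,::-1])"
```

```text
rot [ 0.   0.  -0.1] shift [ 0.9 -1.2  1. ] t 29.9
rot [ 0.   0.  -0.1] shift [  0.9 -41.1   2.6] t 29.9
rot [ 0.   0.  -0.1] shift [  0.9 -67.3   8.8] t 29.9
```

Emit:
{"fn": "carry_out", "kwargs": {"commands": [[0,0,0,0.9,-6,0.6,-1],[0,0,0,0.9,-12,1,-1],[0,0,0,0.9,-18,1,-1],[0,0,0,0.9,-23,1,-1],[0,0,0,0.9,-28,1,-1],[0,0,0,0.9,-32,1.3,-1],[0,0,0,0.9,-36,2,-1],[0,0,0,0.9,-40,2.6,-1],[0,0,0,0.9,-44,3.4,-1],[0,0,0,0.9,-47,4,-1],[0,0,0,0.9,-50,4.5,-1],[0,0,0,0.9,-50,4.5,-1],[0,0,0,0.9,-50,4.5,-1]]}}

```text
time_s: 31.25
ee_pos: [483.6, 403.7, 160.6]
ee_rot: [-179.9, 0.2, 79.6]
force: [-0.4, -5.3, 0.3]
gripper_width: 9.1
gripper_force: 15.0
```

```bash
python3 -c "
from h import *
s=state();print(s['force'],s['torque'])
b=grab_frame('side');cv2.imwrite('pics/s9.png',b[:,:,::-1])"
```

```text
[-0.36492252 -5.31948963  0.30777988] [-1.18888067  0.1794556   0.04144825]
```

Emit:
{"fn": "carry_out", "kwargs": {"commands": [[0,0,0,-1.5,0,0,-1],[0,0,0,-3,0,0,-1],[0,0,0,-3,0,0,-1],[0,0,0,-3,0,0,-1]]}}

```text
time_s: 31.7
ee_pos: [484.1, 403.0, 161.2]
ee_rot: [180.0, -0.1, 79.6]
force: [-0.2, 0.1, -0.9]
gripper_width: 9.2
gripper_force: 15.0
```

```bash
python3 -c "
import cv2,numpy as np
from h import *
s=state();print(s['force'],s['torque'],s['ee_pos'])
b=cv2.imread('pics/s9.png')
# brass pixels near left peg
c=b[125:150,265:305]; hsv=cv2.cvtColor(c,cv2.COLOR_BGR2HSV)
m=(hsv[...,0]>18)&(hsv[...,0]<30)&(hsv[...,1]>120)&(hsv[...,2]>90)
for r in m: print(''.join('#' if x else '.' for x in r))
print(px('side',[498.5,401.6,145]),px('side',[446.2,411.2,135.7]),px('side',[482.5,315,145]),px('side',[430,324.6,135.7]))"
```

```text
[-0.16199376  0.12052965 -0.8506466 ] [-0.0964699   0.07968497  0.00675685] [484.08706786 402.97681802 161.22365068]
........................................
........................................
........................................
........................................
........................................
........................................
........................................
........................................
........................................
........................................
........................................
........................................
......##..#.............................
.......#.#..............................
........................................
........................................
........................................
........................................
........................................
........................................
........................................
.....................#..................
..................#..#..................
........................................
.........#####..........................
[284.4 135.3] [268.4 139.6] [288.9 145.8] [272.  150.3]
```

Emit:
{"fn": "carry_out", "kwargs": {"commands": [[0,0,0,-0.5,-3,0.5,-1],[0,0,0,-0.5,-6,1,-1],[0,0,0,-0.5,-9,1.5,-1],[0,0,0,-0.5,-12,2,-1],[0,0,0,-0.5,-15,2.5,-1],[0,0,0,-0.5,-16.5,3,-1],[0,0,0,-0.5,-16.5,3,-1],[0,0,0,-0.5,-16.5,3,-1]]}}

```text
time_s: 32.5
ee_pos: [467.6, 404.8, 158.0]
ee_rot: [180.0, -0.0, 79.6]
force: [-0.2, 0.7, -0.3]
gripper_width: 8.8
gripper_force: 15.0
```

Emit:
{"fn": "carry_out", "kwargs": {"commands": [[0,0,0,0,0,1.5,-1],[0,0,0,0,0,3,-1],[0,0,0,0,0,4.5,-1],[0,0,0,0,0,6,-1],[0,0,0,0,0,6,-1]]}}

```text
time_s: 33.0
ee_pos: [467.8, 404.8, 154.0]
ee_rot: [179.9, -0.1, 79.6]
force: [-1.9, -2.8, 9.4]
gripper_width: 8.9
gripper_force: 15.0
```

The peg carries the tag (9 N upward force). Release it.

Emit:
{"fn": "carry_out", "kwargs": {"commands": [[0,0,0,0,0,-1,-1],[0,0,0,0,0,-1,-0.7],[0,0,0,0,0,-1,-0.6],[0,0,0,0,0,-1,-0.6],[0,0,0,0,0,-1,-0.6],[0,0,0,0,0,-4,-0.6],[0,0,0,0,0,-10,-0.6],[0,0,0,0,0,-20,-0.6],[0,0,0,0,0,-40,-0.6],[0,0,0,0,0,-65,-0.6],[0,0,0,0,0,-80,-0.3],[0,0,0,0,0,-80,0.5]]}}

```text
time_s: 34.2
ee_pos: [468.8, 405.8, 235.6]
ee_rot: [179.7, -0.3, 79.6]
force: [-0.2, 0.3, 0.2]
gripper_width: 31.7
gripper_force: 0.0
```

```bash
python3 -c "
from h import *
go(498.5,-236.5,230,180)"
```

```text
rot [   0.5   -0.  -100.4] shift [-626.4  145.2    2.9] t 34.2
```

```bash
python3 - <<'E'
from h import *
a=grab_frame('top')[:,:,::-1]; cv2.imwrite('pics/t10.png',a); o=cv2.imread('pics/top0.png')
b=grab_frame('side')[:,:,::-1]; cv2.imwrite('pics/s10.png',b)
def tm(c,r=11,ref=o):
    x,y=c; t=ref[y-r:y+r+1,x-r:x+r+1]; s=a[y-35:y+36,x-35:x+36]
    m=cv2.matchTemplate(np.ascontiguousarray(s),np.ascontiguousarray(t),cv2.TM_CCOEFF_NORMED); _,v,_,l=cv2.minMaxLoc(m); return v,np.array(l)+r-35
for n,c in dict(cupA=(403,206),cupB=(406,238),green=(370,257)).items(): print(n,tm(c))
print('low',tm((362,213),11,cv2.imread('pics/t2.png')),'tall',tm((300,205),11,cv2.imread('pics/t4.png')))
E
```

```text
cupA (0.9554166197776794, array([ -3, -15]))
cupB (0.9967134594917297, array([0, 0]))
green (0.9968674182891846, array([0, 0]))
low (0.7456668019294739, array([-1,  1])) tall (0.9994436502456665, array([0, 0]))
```

Emit:
{"fn": "carry_out", "kwargs": {"commands": [[0,0,8,-40,9,0,0.6],[0,0,16,-85,19,0,0.6],[0,0,24,-130,30,0,0.6],[0,0,32,-175,40,0,0.6],[0,0,40,-220,50,0,0.6],[0,0,48,-265,60,0,0.6],[0,0,56,-310,72,0,0.6],[0,0,64,-355,82,0,0.6],[0,0,72,-400,92,0,0.6],[0,0,79.6,-445,102,0,0.6],[0,0,79.6,-490,113,0,0.6],[0,0,79.6,-535,124,0,0.6],[0,0,79.6,-580,135,0,0.6],[0,0,79.6,-626,145,0,0.6],[0,0,79.6,-626,145,0,0.6],[0,0,79.6,-626,145,0,0.6],[0,0,79.6,-626,145,60,0.6],[0,0,79.6,-626,145,120,0.6],[0,0,79.6,-626,145,120,0.6],[0,0,79.6,-626,145,120,0.6]]}}

```text
time_s: 36.3
ee_pos: [494.4, -234.0, 108.3]
ee_rot: [-179.7, 0.5, 0.1]
force: [0.2, 0.2, -0.2]
gripper_width: 72.8
gripper_force: 0.0
```

```bash
python3 -c "
from h import *
go(498.7,-236.5,12,0)"
```

```text
rot [-0.3  0.5  0.1] shift [ 5.1  2.9 96.3] t 36.3
```

Cup A was knocked by about (-3,-15) px, so I re-aim it. Cup B, the green cup and the tall burner have not moved.

```bash
python3 - <<'E'
from h import *
print(w('top',400,190.8,46))
a=cv2.imread('pics/t10.png'); 
# subpixel: silver rim blob via low saturation
hsv=cv2.cvtColor(a,cv2.COLOR_BGR2HSV); c=hsv[175:208,383:418]
m=((c[...,1]<60)).astype('uint8'); n,l,st,ce=cv2.connectedComponentsWithStats(m); i=1+st[1:,4].argmax(); print(st[i],ce[i]+[383,175])
o=cv2.cvtColor(cv2.imread('pics/top0.png'),cv2.COLOR_BGR2HSV)[190:223,386:421]
m=((o[...,1]<60)).astype('uint8'); n,l,st,ce=cv2.connectedComponentsWithStats(m); i=1+st[1:,4].argmax(); print(st[i],ce[i]+[386,190])
go(540.5,-228.5,110,0)
E
```

```text
[ 541.4 -230.6   46. ]
[  6   7  21  19 305] [399.2        191.15081967]
[  6   7  21  19 299] [402.18060201 205.82943144]
rot [-0.3  0.5  0.1] shift [46.1 -5.5 -2. ] t 36.3
```

Emit:
{"fn": "carry_out", "kwargs": {"commands": [[0,0,0,23,-2,0,0.6],[0,0,0,46,-3.5,0,0.6],[0,0,0,46,-3.5,0,0.6],[0,0,0,46,-3.5,0,0.6],[0,0,0,46,-3.5,20,0.6],[0,0,0,46,-3.5,45,0.6],[0,0,0,46,-3.5,70,0.6],[0,0,0,46,-3.5,88,0.6],[0,0,0,46,-3.5,95,0.6],[0,0,0,46,-3.5,95,0.6],[0,0,0,46,-3.5,95,0.6],[0,0,0,46,-3.5,95,-0.3],[0,0,0,46,-3.5,95,-0.3],[0,0,0,46,-3.5,95,-0.3],[0,0,0,46,-3.5,95,-0.3],[0,0,0,46,-3.5,95,-0.3],[0,0,0,46,-3.5,95,-0.3]], "force": 8}}

```text
time_s: 38.0
ee_pos: [543.4, -233.6, 17.5]
ee_rot: [180.0, -0.0, -0.0]
force: [0.1, 1.1, 4.8]
gripper_width: 51.0
gripper_force: 8.0
```

```bash
python3 -c "
from h import *
go(583.5,-371.2,12,0)"
```

```text
rot [ 0. -0. -0.] shift [ 40.1 137.6   5.5] t 38.0
```

Emit:
{"fn": "carry_out", "kwargs": {"commands": [[0,0,0,1,3,0,-0.3],[0,0,0,3,9,0,-0.3],[0,0,0,5,16,0,-0.3],[0,0,0,7.5,24,0,-0.3],[0,0,0,10,32,0,-0.3],[0,0,0,12.5,41,0,-0.3],[0,0,0,15,50,0,-0.3],[0,0,0,18,59,0,-0.3],[0,0,0,21,68,0,-0.3],[0,0,0,23.5,77,0,-0.3],[0,0,0,26,86,0,-0.3],[0,0,0,29,95,0,-0.3],[0,0,0,32,104,0,-0.3],[0,0,0,34.5,113,0,-0.3],[0,0,0,37,121,0,-0.3],[0,0,0,39,128,0,-0.3],[0,0,0,41,133,0,-0.3],[0,0,0,42,136,0,-0.3],[0,0,0,42,137,0,-0.3],[0,0,0,42,137,0,-0.3]]}}

```text
time_s: 40.0
ee_pos: [585.3, -370.2, 17.6]
ee_rot: [-179.9, -0.0, -0.0]
force: [-0.6, 3.6, 5.7]
gripper_width: 50.7
gripper_force: 8.0
```

Emit:
{"fn": "carry_out", "kwargs": {"commands": [[0,0,0,0,0,0,-0.3],[0,0,0,0,0,0,0.6],[0,0,0,0,0,0,0.6],[0,0,0,0,0,0,0.6],[0,0,0,0,0,0,0.6],[0,0,0,0,0,-10,0.6],[0,0,0,0,0,-40,0.6],[0,0,0,0,0,-90,0.6],[0,0,0,0,0,-90,0.6],[0,0,0,-100,-40,-90,0.6],[0,0,0,-173,-130,-90,0.6],[0,0,0,-173,-130,-90,0.6],[0,0,0,-173,-130,-90,0.6],[0,0,0,-173,-130,-90,0.6],[0,0,0,-173,-130,-90,0.6],[0,0,0,-173,-130,-90,0.6]]}}

```text
time_s: 41.6
ee_pos: [413.2, -241.3, 107.8]
ee_rot: [179.9, -0.2, -0.0]
force: [0.4, -0.2, -0.2]
gripper_width: 72.8
gripper_force: 0.0
```

```bash
python3 - <<'E'
from h import *
go(411,-242.5,16,0)
a=grab_frame('top')[:,:,::-1]; cv2.imwrite('pics/t11.png',a)
b=grab_frame('side')[:,:,::-1]; cv2.imwrite('pics/s11.png',b)
def blob(im,x0,y0,x1,y1):
    c=cv2.cvtColor(np.ascontiguousarray(im),cv2.COLOR_BGR2HSV)[y0:y1,x0:x1]
    n,l,st,ce=cv2.connectedComponentsWithStats((c[...,1]<60).astype('uint8'))
    return [(st[i].tolist(),(ce[i]+[x0,y0]).round(1)) for i in range(1,n) if st[i,4]>60]
print(blob(a,425,160,475,260),'expect mark2 rim',px('top',[584.1,-371.2,46]),'B px',px('top',[411,-242.5,46]))
for r in blob(b,300,240,480,360): print(r)
print('side exp rim',px('side',[582,-373,46]),'cupB rim',px('side',[411,-242.5,46]))
E
```

```text
rot [ 0.1 -0.2 -0. ] shift [-2.5  1.1 91.8] t 41.6
[([0, 6, 50, 94, 3468], array([448.6, 219.3]))] expect mark2 rim [449.2 174.8] B px [407.  237.4]
([40, 0, 40, 31, 682], array([355.1, 253. ]))
([127, 0, 21, 9, 153], array([437.1, 243.3]))
([36, 35, 20, 29, 513], array([345.6, 288.6]))
([130, 47, 24, 31, 595], array([441.5, 301.7]))
side exp rim [442.4 295. ] cupB rim [345.4 281. ]
```

Emit:
{"fn": "carry_out", "kwargs": {"commands": [[0,0,0,-2.5,1,20,0.6],[0,0,0,-2.5,1,45,0.6],[0,0,0,-2.5,1,70,0.6],[0,0,0,-2.5,1,86,0.6],[0,0,0,-2.5,1,92,0.6],[0,0,0,-2.5,1,92,0.6],[0,0,0,-2.5,1,92,0.6],[0,0,0,-2.5,1,92,-0.3],[0,0,0,-2.5,1,92,-0.3],[0,0,0,-2.5,1,92,-0.3],[0,0,0,-2.5,1,92,-0.3],[0,0,0,-2.5,1,92,-0.3],[0,0,0,-2.5,1,92,-0.3]]}}

```text
time_s: 43.0
ee_pos: [409.9, -241.7, 15.4]
ee_rot: [180.0, -0.0, -0.0]
force: [-0.9, 0.8, 6.4]
gripper_width: 49.0
gripper_force: 8.0
```

```bash
python3 -c "
from h import *
go(413.5,-377,16,0)"
```

```text
rot [ 0. -0. -0.] shift [  3.7 135.3  -0.6] t 43.0
```

Emit:
{"fn": "carry_out", "kwargs": {"commands": [[0,0,0,0,3,0,-0.3],[0,0,0,0,9,0,-0.3],[0,0,0,0.5,16,0,-0.3],[0,0,0,0.5,24,0,-0.3],[0,0,0,1,32,0,-0.3],[0,0,0,1,41,0,-0.3],[0,0,0,1.5,50,0,-0.3],[0,0,0,1.5,59,0,-0.3],[0,0,0,2,68,0,-0.3],[0,0,0,2,77,0,-0.3],[0,0,0,2.5,86,0,-0.3],[0,0,0,2.5,95,0,-0.3],[0,0,0,2.5,104,0,-0.3],[0,0,0,3,112,0,-0.3],[0,0,0,3,120,0,-0.3],[0,0,0,3,127,0,-0.3],[0,0,0,3,132,0,-0.3],[0,0,0,3,134,0,-0.3],[0,0,0,3,135,0,-0.3],[0,0,0,3,135,0,-0.3]]}}

```text
time_s: 45.0
ee_pos: [412.6, -375.9, 15.4]
ee_rot: [-179.9, -0.0, -0.0]
force: [0.0, 3.7, 6.3]
gripper_width: 48.8
gripper_force: 8.0
```

Emit:
{"fn": "carry_out", "kwargs": {"commands": [[0,0,0,0,0,0,-0.3],[0,0,0,0,0,0,0.6],[0,0,0,0,0,0,0.6],[0,0,0,0,0,0,0.6],[0,0,0,0,0,0,0.6],[0,0,0,0,0,-10,0.6],[0,0,0,0,0,-40,0.6],[0,0,0,0,0,-90,0.6],[0,0,0,0,0,-140,0.6],[0,0,0,0,0,-190,0.6],[0,0,0,-50,40,-240,0.6],[0,0,0,-100,80,-240,0.6],[0,0,0,-150,120,-240,0.6],[0,0,0,-200,120,-240,0.6],[0,0,0,-240,120,-240,0.6],[0,0,0,-240,120,-240,0.6],[0,0,0,-240,120,-240,0.6]]}}

```text
time_s: 46.7
ee_pos: [168.5, -497.1, 255.9]
ee_rot: [179.9, 0.1, -0.3]
force: [0.5, 0.5, 0.6]
gripper_width: 72.9
gripper_force: 0.0
```

```bash
python3 - <<'E'
from h import *
a=grab_frame('top'); b=grab_frame('side')
cv2.imwrite('pics/tf.png',a[:,:,::-1]);cv2.imwrite('pics/sf.png',b[:,:,::-1])
A=cv2.resize(a[150:260,125:475],None,fx=2.28,fy=2.28,interpolation=2)[:,:800]
B=cv2.resize(b[110:330,245:475],None,fx=1.5,fy=1.5,interpolation=2)
C=cv2.resize(a[155:260,345:475],None,fx=3,fy=3,interpolation=2)
r=np.zeros((600,800,3),np.uint8); r[:A.shape[0],:A.shape[1]]=A
r[260:260+B.shape[0],:B.shape[1]]=B; r[260:260+C.shape[0],360:360+C.shape[1]]=C
cv2.imwrite('pics/final.png',r[:,:,::-1])
E
```

```text
(no output)
```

View pics/final.png

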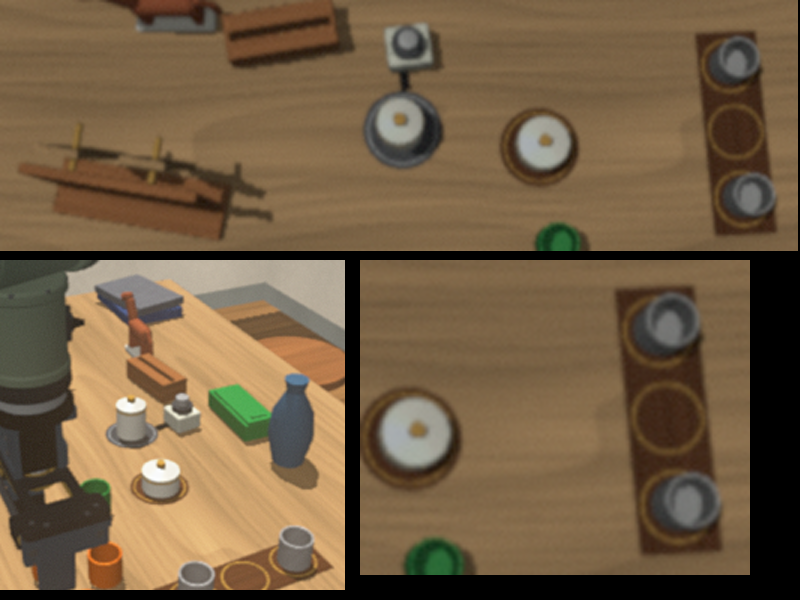

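```bash
python3 - <<'E'
from h import *
print('mark near exp',px('top',[413.6,-377.1,46]),'low',w('top',344.8+58/3,154.8+170/3,52),'tall',w('top',125+400/2.28,150+119/2.28,80))
t2=cv2.imread('pics/t2.png');tf=cv2.imread('pics/tf.png')
hs=lambda im:cv2.cvtColor(im,cv2.COLOR_BGR2HSV)
for im in(t2,tf):
    c=hs(im)[195:235,342:382]; m=(c[...,1]<50)&(c[...,2]>100); y,x=np.nonzero(m); print(x.min()+342,x.max()+342,y.min()+195,y.max()+195)
# cup near in side view
b=hs(cv2.imread('pics/sf.png'))[300:400,340:480]
n,l,st,ce=cv2.connectedComponentsWithStats((b[...,1]<60).astype('uint8'))
for i in range(1,n):
    if st[i,4]>100: print(st[i]+[340,300,0,0,0],ce[i]+[340,300])
print(px('side',[412,-378,46]),px('side',[412,-378,0]))
E
```

```text
mark near exp [456.  235.4] low [ 484.3 -127.4   52. ] tall [508.9  46.6  80. ]
356 373 201 222
351 374 201 223
[430 300  23  18 345] [441.22898551 307.50724638]
[364 311  24  33 666] [375.03153153 326.40540541]
[374.6 319.5] [373.8 335.9]
```

```bash
python3 - <<'E'
from h import *
s=cv2.imread('pics/s10.png').astype(int);o=cv2.imread('pics/side0.png').astype(int)
t=cv2.imread('pics/tf.png').astype(int);t0=cv2.imread('pics/top0.png').astype(int)
for n,x,y in(('near',452,320.6),('far',468,407.2)):
    for z in(165,150,120,90,60):
        for cam,i,j in(('side',s,o),('top',t,t0)):
            # tag hangs perpendicular to peg: lower end swings out along d
            k=(137-z)*.13; p=np.array([x+k*.98,y-k*.18,z]); u,v=px(cam,p).round().astype(int)
            print(n,z,cam,i[v,u],j[v,u],end=' ')
        print()
E
```

```text
near 165 side [52 75 93] [ 96 140 176] near 165 top [ 72 104 128] [ 79 115 143] 
near 150 side [52 76 94] [ 99 143 180] near 150 top [ 64  95 118] [ 63 112 141] 
near 120 side [53 75 96] [ 98 146 186] near 120 top [ 72 104 128] [ 58  88 110] 
near 90 side [ 57  82 102] [ 98 144 183] near 90 top [29 42 52] [ 61  87 106] 
near 60 side [ 60  88 111] [100 148 190] near 60 top [26 42 51] [ 76 112 138] 
far 165 side [ 61  83 104] [130 146 157] far 165 top [ 72 103 129] [ 71 102 129] 
far 150 side [53 75 94] [129 144 155] far 150 top [ 73 102 129] [ 60 108 136] 
far 120 side [51 73 93] [ 97 143 178] far 120 top [27 39 49] [ 77 108 134] 
far 90 side [53 76 96] [102 151 191] far 90 top [24 36 44] [ 76 108 135] 
far 60 side [ 56  78 100] [ 97 143 181] far 60 top [24 37 49] [ 78 112 138]
```

Both tags hang, both cups and both burners sit inside their rings, and the robot touches nothing. Handing in.

```bash
python3 -c "
from h import *
print(workorder.job_done())"
```

```text
the job is handed in; nothing more can be done
None
```

I handed the job in at about 47 s with everything in place: the low burner is on the rest mark, the tall burner is on the warmer with the plunger pressed to its stop, both steel cups are in rings of their own (one was knocked aside and re-found), and both tags hang on the pegs.

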